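Level the fill-check stand and line up the bottles

TASK

Level the tilting deck of the inspection stand by turning its two canted jack knobs, until the ball of the round ball level on it lies inside the ring. Only then move the three brown flux bottles, upright, from the fixed loading shelf into the lane between the deck's guide rails and push them along under the lamp in single file, until all three stand wholly between the straight rails, with the deck still level. Leave the other things on the bench where they are.

Things in the scene. Friction and masses are not known exactly. Their poses are not given: they have to be found in the camera images.
- stand: fill-check stand fixed to the bench: grey base plate 322 x 200 x 12 mm, cross bar 330 mm wide. Origin on the bench under the middle of the base; x along the lane, from the loading shelf (robot's side) to the lamp, y to the left, z up. 'Stand x, y, z' below are mm in this frame
- shelf (a point): middle of the top of the fixed aluminium loading shelf (stand x -100, y 0, z 76). Shelf 132 x 170 mm (stand x -166 to -34), with a lip 6 mm high at its front and sides, none towards the deck
- deck: tilting aluminium deck 175 x 190 x 8 mm behind the shelf (stand x -30 to 145), on three points: a ball pivot at its rear and a jack at each front corner. Origin at the pivot, on its underside (stand x 125, y 0, z 66); axes parallel to the stand's when level, z up. Level, its top lies at stand z 74, 2 mm below the shelf. Starts tilted by 0.03 to 0.14 rad; dips by up to 0.005 rad under the bottles
- lane_mouth (a point): start of the straight lane, on the lane's middle, on the deck's top (stand x 0, y 0, z 74 when level). Two steel rails 6 mm thick, 16 mm high above the deck, 44 mm apart inside, run from here to the end stop 136 mm farther along x; a flared mouth, 90 mm wide at stand x -26, leads into them. Its z axis is the deck's normal
- lane_end (a point): foot of the end stop (30 mm high) at the far end of the lane, on the lane's middle, on the deck's top (stand x 136, y 0, z 74 when level)
- level_vial (a point): middle of the round ball level, 50 mm across and 9 mm high, on the deck left of the lane (stand x 50, y 65). Its 9 mm steel ball runs to the low side of the shallow white dish, 11 mm per 0.1 rad of tilt, and lies inside the thin black ring when the deck is level within 0.02 rad
- lamp (a point): middle of the underside of the white lamp head that bridges the far end of the lane (stand x 130, y 0, z 182, fixed). Head 68 x 200 mm (stand x 96 to 164), 28 mm high, on two posts at stand x 152, y +-60. Bottles pass below it, a hand does not: the first bottles are pushed on by those that follow
- corner_left (a point): point of the deck at its left jack (stand x -12, y 135); 0.070 m above the bench when level. Only the left knob raises or lowers it
- corner_right (a point): the same at the right jack (stand x -12, y -135), 0.070 m above the bench when level. Only the right knob raises or lowers it
- knob_left_grip (a point): middle of the left jack's black round knob, on its axis (stand x -50, y 135, z 125, does not shift). Knob 46 mm across, 36 mm long, on a 26 mm shaft. The axis (point z, outwards) leans 35 degrees from vertical towards stand -x. Clockwise seen from its outer end raises its corner 11 mm per rad. Friction 0.2 N m, stays put. Starts 0.6 to 1.6 rad too high; stops at 2.2 rad either side of level
- knob_right_grip (a point): the same for the right jack (stand x -50, y -135, z 125 when level; rocks by up to 6 mm and 0.1 rad as the left corner is moved): clockwise seen from its outer end raises the right corner 11 mm per rad. Starts between 1.6 rad too low and 1.6 rad too high
- bottle_1: brown flux bottle with black cap, 84 mm high, body 39 mm across up to about 60 mm, cap 26 mm across; about 0.08 kg. Origin at the centre of its underside. The three bottles are alike and stand on the loading shelf in three rows 43 mm apart along x (stand x about -57, -100 and -143 mm), each at some y within 45 mm of the lane's middle
- bottle_2: another such bottle
- bottle_3: another such bottle
- torch: bystander: black torch 34 mm across, 106 mm high, standing on the bench to the right of the shelf (stand frame about x -100, y -200). Origin at the centre of its underside
- tape_measure: bystander: tape measure 38 x 74 x 65 mm on the bench to the left of the deck. Origin under its middle
- wago_box: bystander: small carton 96 x 62 x 46 mm on the bench to the right of the deck. Origin under its middle
- spare_battery: bystander: black drill battery 100 x 73 x 84 mm at the back left. Origin under its middle
- breaker: bystander: grey circuit breaker 92 x 36 x 78 mm at the left. Origin under its middle

How it is judged:
On the way, in this order (a step that is already met when the one before it is completed fails the run):
1. the deck is level (within 0.025 rad) while all three bottles still stand on the shelf (angle between deck's own z axis and vertical below 0.025 rad and x of each of bottle_1, bottle_2, bottle_3 in the frame of stand below -0.02 m), for 0.2 s.
2. a bottle stands upright between the rails on the level deck (angle between deck's own z axis and vertical below 0.025 rad and ((x of bottle_1 in the frame of stand between 0.0195 and 0.125 m and y of bottle_1 in the frame of stand between -0.01 and 0.01 m and z of bottle_1 in the frame of stand between 0.066 and 0.082 m and angle between bottle_1's own z axis and vertical below 0.1 rad and linear speed of bottle_1 below 0.02 m/s) or (x of bottle_2 in the frame of stand between 0.0195 and 0.125 m and y of bottle_2 in the frame of stand between -0.01 and 0.01 m and z of bottle_2 in the frame of stand between 0.066 and 0.082 m and angle between bottle_2's own z axis and vertical below 0.1 rad and linear speed of bottle_2 below 0.02 m/s) or (x of bottle_3 in the frame of stand between 0.0195 and 0.125 m and y of bottle_3 in the frame of stand between -0.01 and 0.01 m and z of bottle_3 in the frame of stand between 0.066 and 0.082 m and angle between bottle_3's own z axis and vertical below 0.1 rad and linear speed of bottle_3 below 0.02 m/s))), for 0.1 s.
At the end, for the whole second after the job is handed in: the deck is level within 0.025 rad and all three bottles stand upright and at rest on it, in single file, each wholly between the straight guide rails (centre at least 19.5 mm past the beginning of the straight part and within 10 mm of the lane's middle) (angle between deck's own z axis and vertical below 0.025 rad and x of bottle_1 in the frame of stand between 0.0195 and 0.125 m and y of bottle_1 in the frame of stand between -0.01 and 0.01 m and z of bottle_1 in the frame of stand between 0.066 and 0.082 m and angle between each of bottle_1, bottle_2, bottle_3's own z axis and vertical below 0.1 rad and linear speed of each of bottle_1, bottle_2, bottle_3 below 0.02 m/s and x of bottle_2 in the frame of stand between 0.0195 and 0.125 m and y of bottle_2 in the frame of stand between -0.01 and 0.01 m and z of bottle_2 in the frame of stand between 0.066 and 0.082 m and x of bottle_3 in the frame of stand between 0.0195 and 0.125 m and y of bottle_3 in the frame of stand between -0.01 and 0.01 m and z of bottle_3 in the frame of stand between 0.066 and 0.082 m); the robot touches nothing.
It fails at once if a bottle is on the deck while the deck is out of level by more than 0.035 rad (angle between deck's own z axis and vertical above 0.035 rad and x of any of bottle_1, bottle_2, bottle_3 in the frame of stand above 0 m).
It fails at once if a bottle is tipped by more than 35 degrees (angle between any of bottle_1, bottle_2, bottle_3's own z axis and vertical above 0.6 rad).
It fails at once if a bystander is shifted by more than 30 mm (distance of any of torch, tape_measure, wago_box, spare_battery, breaker from where it was at the start of the episode above 0.03 m).
It also fails if it takes over 72 s, if anything falls off the work surface, if the arm or the gripper's body presses on something with over 40 N, if the wrist force passes 120 N, or if a joint passes its speed limit or range.

ROBOT

A 7-joint arm with a two-finger parallel gripper is mounted at the origin on a cart in front of the work surface, level with it; the furniture and walls round the work are solid. World frame = base frame: x ahead of the robot, y to its left, z up, the work surface at z = 0. Lengths are in m, angles in rad, forces in N, time in s.
With the tool pointing down it reaches from about 0.4 to 0.85 m from the base axis. Payload 10.4 kg.
Tool frame: the origin (TCP) lies on the centre line of the jaws, within the pads' length; the fingertips stand 22 mm ahead of it and the grasp point (between the pads) lies 3 mm ahead of it; z points along the fingers, y is the line along which they close (so a half turn about z gives the same grasp; the last joint's range is limited). The gripper opens to 87 mm and grips with 3 to 60 N. Pads are 19 mm wide; open, the fingers measure 117 mm over their backs; the gripper's body (75 mm by 190 mm) begins 51 mm behind the grasp point.
Start: joints at [-0.023, 0.332, -0.065, 1.46, 0.022, 1.35, -0.088], TCP at [0.625, 0, 0.245] pointing down, gripper open.
Joint ranges: [-2.6, 2.6], [-0.5, 2.12], [-1.47, 1.34], [0.16, 2.42], [-1.27, 4.41], [0.06, 2.06], [-2.6, 2.6]. Speed limits (rad/s): [2.22, 2.22, 2.79, 2.79, 3.14, 3.14, 3.14].

INTERFACE

Orientations are given as a unit quaternion [x, y, z, w].
In Python, from bench import r, cam, job gives the robot as it stands (r), with the cameras (cam) and the job (job).
- The arm moves only by the tool jog_arm, called after "Request:" as name([rows], argument=value, ...), one row to a line, values as JSON. Schema: {"type":"object","properties":{"increments":{"type":"array","items":{"type":"array","items":{"type":"number"},"minItems":5,"maxItems":5},"minItems":1,"maxItems":12},"grip_force":{"type":"number"},"only":{"type":"string"},"quiet":{"type":"boolean"},"lines":{"type":"string"}},"required":["increments"],"additionalProperties":false}. increments is a list of rows, 1 to 12 of them, each of 5 numbers: dx, dy, dz in m, then a turn about the tool's z in rad, then the finger opening in m; each row is the pose to reach, as a shift and turn from the pose commanded when the call began, along the tool's axes at that moment; what a row does not reach only later rows make up. A row lasts 1/10 s, in which the tool goes at most 0.05 m and 0.15 rad, less where a joint would pass 70% of its speed; a pose out of reach is approached as far as the arm can. The fingers move at their own pace and stop on an object; grip_force is the grip in N (left out, the last holds). Time passes only in rows, so rows that do not move let the fingers close. The tool returns the time, the measured TCP pose, the force, the opening and the grip force at its end. only (a regular expression) keeps the lines of the reply that match it, lines (a string "A,B") keeps lines A to B, and quiet returns only ok. Input that does not fit is refused with a message, and nothing moves.
- r.read_state(): the state, without advancing time (a new reading comes with each control period).
- cam.camera(name): name is "scene" or "side" or "wrist"; returns a dict with "img" (480x640x3 uint8, red, green, blue), "fx", "fy", "cx", "cy" (pixels), "pose" (4x4, takes a point from camera to world coordinates). Camera axes: x right, y down, z forward; pixel columns grow to the right and rows downward; lengths in m; the calibration is good to about 2 mm. A picture is of the moment at which its call begins. There is no depth.
- job.close_job(): hands the job in; it is judged then, once.
The state is a dict: "time": time; "joint_positions": joint angles; "joint_vel": joint speeds; "joint_torque": joint torques, N m; "ee_pos": TCP position; "eef_rot": TCP orientation; "ft_force": force on the tool from outside, world axes, zero at the start; "torque": the same for the moment, N m; "width": finger opening in m; "grip_force": force on a finger pad.
Only numpy, scipy, OpenCV 4.12 (cv2) and the standard library are available. Lean on these libraries where they do the work, as an engineer would, in place of code of your own. Each camera call takes 0.05 s, during which the arm holds its last target. There are 200 camera calls.

## Working session

There is one attempt and no reset: what is moved stays moved. The work goes in short steps, Python scripts to look and compute and a tool call to move; the robot and the scene stay as the last step left them, time stands still between calls to the robot, and variables do not carry over. Pictures are saved under pics/ and viewed, at most 10 in all, crops included, and the job is handed in when it is done.

```bash
ls; mkdir -p pics; python3 - <<'E'
from bench import r, cam, job
import cv2,numpy as np
for n in ["scene","side"]:
    c=cam.camera(n); cv2.imwrite(f"pics/{n}0.png",c["img"][:,:,::-1]); print(n,c["fx"],c["cx"],c["cy"],np.round(c["pose"],3).tolist())
s=r.read_state();print(s["time"],s["ee_pos"],s["eef_rot"],s["width"])
E
```

```text
bench.py
pics
scene 579.1636750083358 338.8939624322091 250.22461422319222 [[0.877, -0.375, 0.301, 0.186], [-0.481, -0.672, 0.563, -0.702], [-0.009, -0.639, -0.769, 1.088], [0.0, 0.0, 0.0, 1.0]]
side 461.50283145690634 328.94008537191644 235.2701012584756 [[0.988, -0.078, 0.133, 0.461], [-0.154, -0.51, 0.846, -0.774], [0.002, -0.857, -0.516, 0.581], [0.0, 0.0, 0.0, 1.0]]
0.1 [ 6.24691936e-01 -1.16261655e-05  2.43836813e-01] [ 7.07109514e-01  7.07103770e-01 -4.56819612e-04 -4.29196326e-04] 0.08678239554300331
```

View pics/scene0.png

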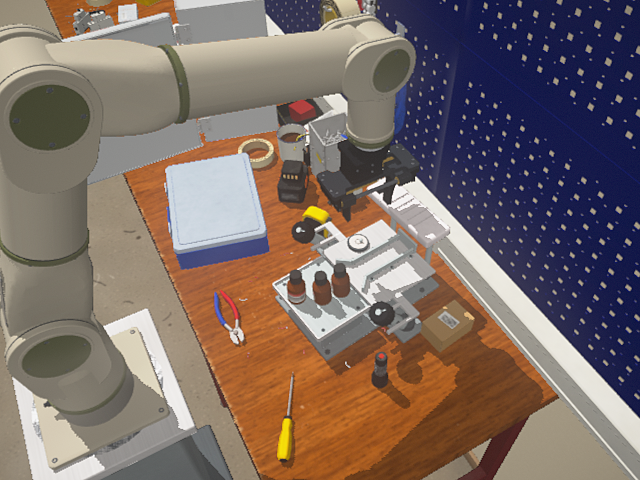

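View pics/side0.png

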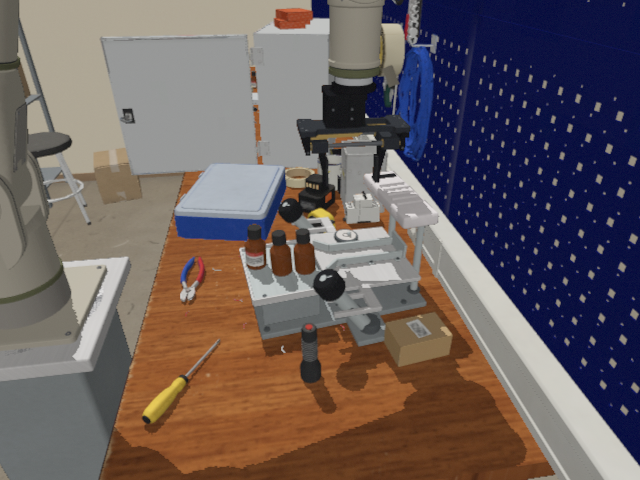

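The scene view shows the stand at about (350,280): knobs at (303,231) and (381,313), bottles around (320,285), level at (357,242). In the side view the knobs are at (291,210) and (330,285). I'll zoom in on both.

```bash
python3 - <<'E'
import cv2,numpy as np
a=cv2.imread("pics/scene0.png")[205:355,265:445]; b=cv2.imread("pics/side0.png")[190:340,235:435]
a=cv2.resize(a,None,fx=3.6,fy=3.6,interpolation=cv2.INTER_CUBIC)[:, :]
b=cv2.resize(b,None,fx=3.6,fy=3.6,interpolation=cv2.INTER_CUBIC)
cv2.imwrite("pics/a.png",a);cv2.imwrite("pics/b.png",b);print(a.shape,b.shape)
E
```

```text
(540, 648, 3) (540, 720, 3)
```

View pics/a.png

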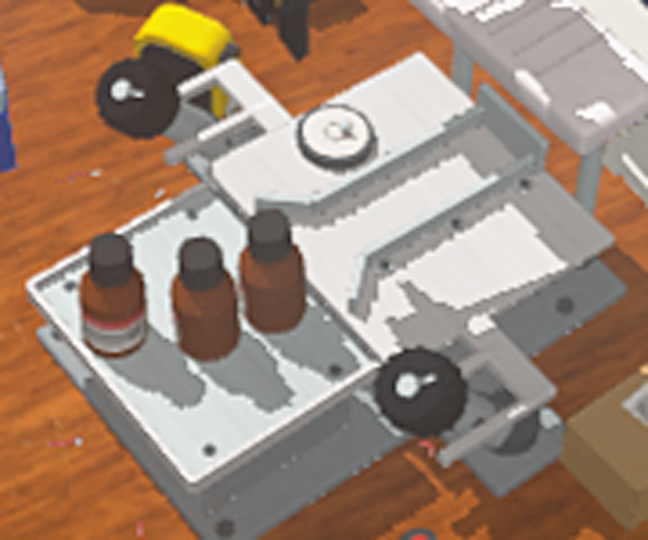

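View pics/b.png

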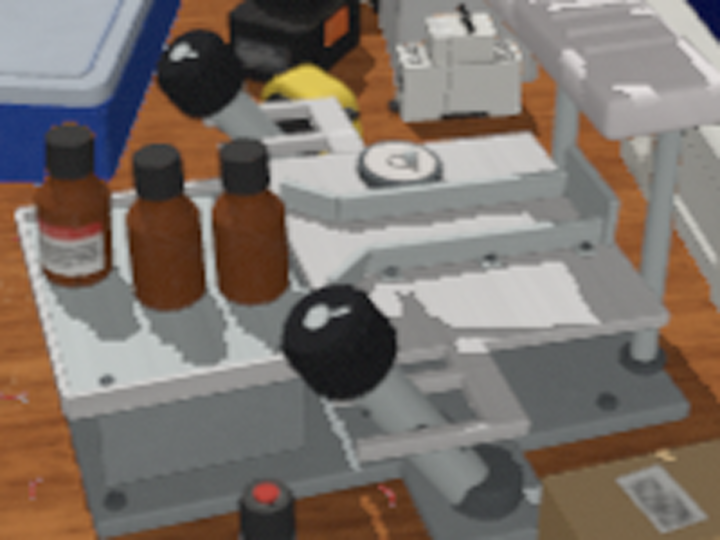

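Crop a shows the left knob at (138,98), the right knob at (421,392), cap tops at (111,237), (200,242) and (269,213), and the shelf's front corners at (30,285) and (193,478). Crop b shows the knobs at (200,74) and (340,342), and caps at (72,130), (158,151) and (244,146).

```bash
cat > h.py <<'E'
import numpy as np,cv2
from scipy.spatial.transform import Rotation as R
from bench import r, cam, job
def ray(c,u,v):
    d=np.array([(u-c["cx"])/c["fx"],(v-c["cy"])/c["fy"],1.]);P=np.array(c["pose"]);return P[:3,3],P[:3,:3]@d
def plane(c,u,v,z):
    o,d=ray(c,u,v);return o+d*(z-o[2])/d[2]
def tri(c1,p1,c2,p2):
    o1,d1=ray(c1,*p1);o2,d2=ray(c2,*p2)
    A=np.stack([d1,-d2],1);t=np.linalg.lstsq(A,o2-o1,rcond=None)[0]
    a=o1+t[0]*d1;b=o2+t[1]*d2;return (a+b)/2,np.linalg.norm(a-b)
def proj(c,p):
    P=np.array(c["pose"]);q=P[:3,:3].T@(np.asarray(p)-P[:3,3]);return np.array([c["fx"]*q[0]/q[2]+c["cx"],c["fy"]*q[1]/q[2]+c["cy"]])
E
python3 - <<'E'
from h import *
s=cam.camera("scene");d=cam.camera("side")
A=lambda p:(p[0]/3.6+265,p[1]/3.6+205); B=lambda p:(p[0]/3.6+235,p[1]/3.6+190)
np.set_printoptions(precision=4,suppress=True)
for n,p,q in [("kl",(138,98),(200,74)),("kr",(421,392),(340,342)),("c1",(111,237),(72,130)),("c2",(200,242),(158,151)),("c3",(269,213),(244,146)),("fl",(30,285),(18,210)),("fr",(193,478),(70,405)),("endtop",(545,140),(615,205)),("vial",(337,136),(400,162))]:
    print(n,*tri(s,A(p),d,B(q)))
E
```

```text
kl [0.516  0.0854 0.1264] 0.0038805795689698607
kr [ 0.5557 -0.1837  0.1281] 0.002340362009822304
c1 [ 0.4434 -0.0295  0.1611] 0.005794605140105463
c2 [ 0.4854 -0.0569  0.161 ] 0.005931133316619542
c3 [ 0.5287 -0.0574  0.1606] 0.006855615363424755
fl [0.4077 0.0167 0.0861] 0.0031720346651875867
fr [ 0.4332 -0.1431  0.0756] 0.004992306456761684
endtop [ 0.7296 -0.0464  0.0987] 0.005631370143786303
vial [0.6231 0.0242 0.0927] 0.0023228600599072124
```

```bash
python3 - <<'E'
from h import *
np.set_printoptions(precision=4,suppress=True)
w=cam.camera("wrist");print(w["fx"],w["cx"],w["cy"],w["pose"]);cv2.imwrite("pics/w0.png",w["img"][:,:,::-1])
O=np.array([.585,-.041]);a=.15
print(proj(w,[.585+.05*np.cos(a)-.065*np.sin(a),-.041+.05*np.sin(a)+.065*np.cos(a),.083]))
E
```

```text
418.95063387376473 316.1586938368008 234.35600026104288 [[ 1.      0.0006 -0.0004  0.6255]
 [ 0.0005 -0.9609 -0.277   0.076 ]
 [-0.0005  0.277  -0.9609  0.3855]
 [ 0.      0.      0.      1.    ]]
[315.2992 178.6208]
```

View pics/w0.png

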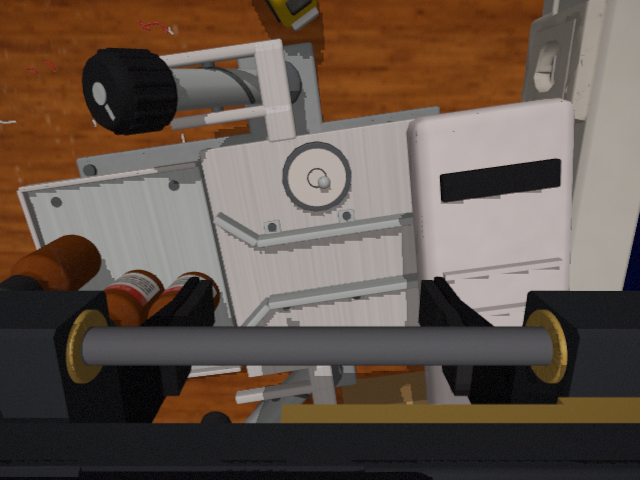

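The wrist view shows the level at (317,177) with its ball at (324,183). That is low towards +x and to the right, so the left corner is about 12 mm (1.1 rad) too high and the right is near level. The left knob is a knurled cylinder at (130,90). I'll go to it now.

Request:
jog_arm([
  [0.085, -0.109, 0, 1.8, 0.087],
  [0.085, -0.109, 0, 1.8, 0.087],
  [0.085, -0.109, 0, 1.8, 0.087],
  [0.085, -0.109, 0, 1.8, 0.087],
  [0.085, -0.109, 0, 1.8, 0.087],
  [0.085, -0.109, 0, 1.8, 0.087],
  [0.085, -0.109, 0, 1.8, 0.087],
  [0.085, -0.109, 0, 1.8, 0.087],
  [0.085, -0.109, 0, 1.8, 0.087],
  [0.085, -0.109, 0, 1.8, 0.087],
  [0.085, -0.109, 0, 1.8, 0.087],
  [0.085, -0.109, 0, 1.8, 0.087],
], grip_force=40)

```text
time: 1.45
ee_pos: [0.516, 0.085, 0.2445]
eef_rot: [0.993, -0.117, 0.0, 0.0]
ft_force: [-0.2, -0.0, -1.6]
width: 0.0868
grip_force: 0.0
```

```bash
python3 - <<'E'
from h import *
s=r.read_state();print(s["joint_positions"],R.from_quat(s["eef_rot"]).as_matrix().round(3))
E
```

```text
[-0.23005051  0.10897805 -0.0221803   1.72965207  0.0025399   1.30299494
 -2.05894781] [[ 0.972 -0.233  0.   ]
 [-0.233 -0.972 -0.   ]
 [ 0.     0.    -1.   ]]
```

Request:
jog_arm([
  [0, 0, 0.05, 0.1, 0.087],
  [0, 0, 0.1, 0.1, 0.087],
  [0, 0, 0.115, 0.1, 0.087],
  [0, 0, 0.115, 0.1, 0.087],
  [0, 0, 0.115, 0.1, 0.03],
  [0, 0, 0.115, 0.1, 0.03],
  [0, 0, 0.115, 0.1, 0.03],
  [0, 0, 0.115, 0.1, 0.03],
  [0, 0, 0.115, 0.1, 0.03],
], grip_force=40)

```text
time: 2.35
ee_pos: [0.5166, 0.0858, 0.1303]
eef_rot: [0.987, -0.164, 0.001, -0.001]
ft_force: [6.5, 12.3, -1.8]
width: 0.0551
grip_force: 7.1
```

```bash
python3 - <<'E'
from h import *
w=cam.camera("wrist");cv2.imwrite("pics/w1.png",w["img"][:,:,::-1])
E
```

```text
(no output)
```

View pics/w1.png

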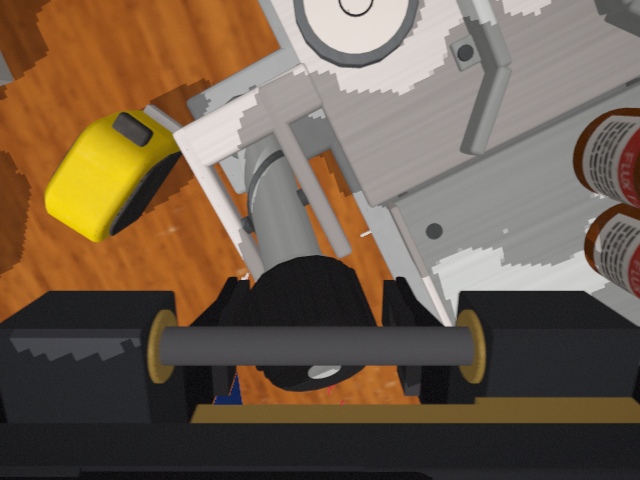

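The jaws are over the left knob at (310,320), gripping across its rims, and the level shows at (356,20). Turning it to lower the corner.

Request:
jog_arm([
  [0, 0, 0, -0.1, 0.03],
  [0, 0, 0, -0.2, 0.03],
  [0, 0, 0, -0.3, 0.03],
  [0, 0, 0, -0.4, 0.03],
  [0, 0, 0, -0.5, 0.03],
  [0, 0, 0, -0.6, 0.03],
  [0, 0, 0, -0.7, 0.03],
  [0, 0, 0, -0.8, 0.03],
  [0, 0, 0, -0.8, 0.03],
], grip_force=50)

```text
time: 3.3
ee_pos: [0.5176, 0.0887, 0.1296]
eef_rot: [0.972, 0.236, 0.003, -0.002]
ft_force: [9.5, 15.5, -14.2]
width: 0.0477
grip_force: 52.5
```

```bash
python3 - <<'E'
from h import *
w=cam.camera("wrist");cv2.imwrite("pics/w2.png",w["img"][:,:,::-1])
E
```

```text
(no output)
```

View pics/w2.png

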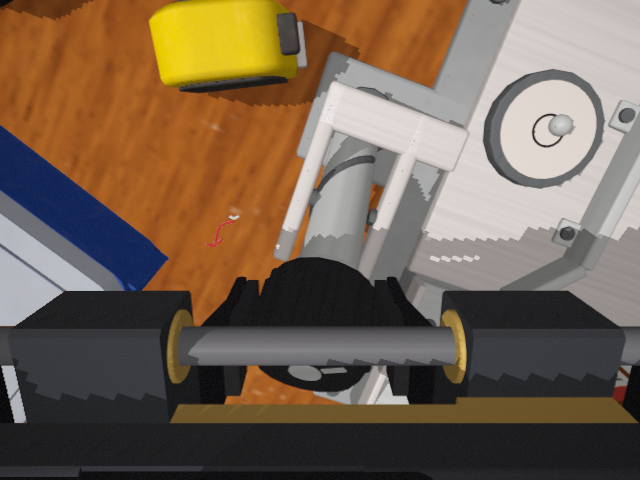

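The level is now at (545,128) with the ball at about (561,126) and the ring centre at about (548,130). I'll write a ball and ring measurement that allows for parallax.

```bash
cat >> h.py <<'E'
O=np.array([.585,-.041]);YAW=.15
def S2W(x,y,z): return np.array([O[0]+x*np.cos(YAW)-y*np.sin(YAW),O[1]+x*np.sin(YAW)+y*np.cos(YAW),z])
def level(name="wrist",zr=.081,hb=.0045,dump=None):
    c=cam.camera(name);img=c["img"];u,v=proj(c,S2W(.05,.065,.083))
    g=cv2.cvtColor(img,cv2.COLOR_RGB2GRAY);hsv=cv2.cvtColor(img,cv2.COLOR_RGB2HSV)
    # dish: white blob enclosed by dark rim near predicted place
    m=(g>125).astype(np.uint8); n,l,st,ce=cv2.connectedComponentsWithStats(m,connectivity=4)
    best=None
    for i in range(1,n):
        if st[i,4]>200 and st[i,2]<140 and st[i,3]<140:
            dd=np.hypot(*(ce[i]-(u,v)))
            if best is None or dd<best[0]: best=(dd,i)
    i=best[1];cn=max(cv2.findContours((l==i).astype(np.uint8),0,1)[0],key=cv2.contourArea)
    e=cv2.fitEllipse(cv2.convexHull(cn)); 
    mask=np.zeros_like(g);cv2.ellipse(mask,(e[0],(e[1][0]*.9,e[1][1]*.9),e[2]),1,-1)
    # ball: bluish-grey pixels within the dish
    b=(img[:,:,2].astype(int)-img[:,:,0]>2)&(mask>0)
    n2,l2,s2,c2=cv2.connectedComponentsWithStats(b.astype(np.uint8));k=1+np.argmax(s2[1:,4]) if n2>1 else 0
    print("pred",(u,v),"dish",e,"ball",c2[k],s2[k,2:5] )
    if dump:
        x,y=int(e[0][0]),int(e[0][1]);cv2.imwrite(dump,cv2.resize(img[max(y-60,0):y+60,max(x-60,0):x+60,::-1],None,fx=4,fy=4,interpolation=cv2.INTER_NEAREST))
    C=plane(c,*e[0],zr+.002);B=plane(c,*c2[k],zr+hb);d=(B-C)[:2]*1e3
    ds=np.array([d[0]*np.cos(YAW)+d[1]*np.sin(YAW),-d[0]*np.sin(YAW)+d[1]*np.cos(YAW)])
    t=ds*.1/11; av=t[0]*137;df=-t[1]*270
    print("centre",C,"ball off stand mm",ds,"tilt",t,"left high mm %.1f (%.2f rad) right %.1f (%.2f)"%(av+df/2,(av+df/2)/11,av-df/2,(av-df/2)/11))
    return c
E
python3 -c "
from h import *
np.set_printoptions(precision=4,suppress=True)
level(dump='pics/v1.png')
i=cv2.imread('pics/w2.png');print(i[126,555:568].tolist(),i[110,540:545].tolist())"
```

```text
pred (np.float64(545.5778935173175), np.float64(132.5682103392667)) dish ((547.50048828125, 128.188232421875), (91.85601043701172, 104.62751770019531), 39.59939193725586) ball [545. 114.] [1 1 1]
centre [0.6266 0.0311 0.083 ] ball off stand mm [4.5762 4.9914] tilt [0.0416 0.0454] left high mm -0.4 (-0.04 rad) right 11.8 (1.08)
[[165, 167, 166], [196, 197, 196], [199, 201, 200], [204, 206, 205], [208, 210, 209], [206, 209, 207], [202, 205, 204], [199, 201, 200], [197, 199, 198], [194, 197, 196], [192, 195, 194], [191, 194, 192], [187, 190, 189]] [[208, 214, 224], [208, 214, 225], [208, 213, 223], [209, 215, 225], [208, 214, 224]]
```

View pics/v1.png

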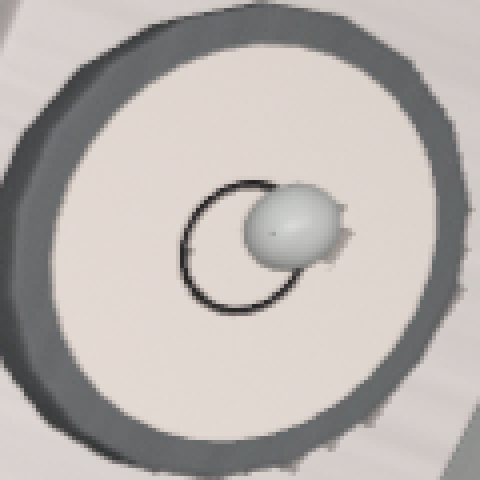

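The ball at (295,227) in the crop overlaps the ring centred at (242,247). It is a neutral grey against a pinkish dish, so I'll correct the mask.

```bash
sed -i 's/    b=(img.*/    b=cv2.morphologyEx(((img[:,:,0].astype(int)-img[:,:,2]<9)\&(mask>0)).astype(np.uint8),cv2.MORPH_OPEN,np.ones((3,3),np.uint8))/' h.py
python3 -c "
from h import *
np.set_printoptions(precision=4,suppress=True)
level()"
```

```text
pred (np.float64(545.4998069762985), np.float64(132.42268779862712)) dish ((547.4053344726562, 127.97138977050781), (91.87926483154297, 104.64920806884766), 39.301605224609375) ball [559.369  124.1167] [ 24  22 420]
centre [0.6267 0.0311 0.083 ] ball off stand mm [ 2.7106 -2.8388] tilt [ 0.0246 -0.0258] left high mm 6.9 (0.62 rad) right -0.1 (-0.01)
```

Request:
jog_arm([
  [0, 0, 0, 0, 0.08],
  [0, 0, 0, 0, 0.08],
  [0, 0, 0, 0.15, 0.08],
  [0, 0, 0, 0.3, 0.08],
  [0, 0, 0, 0.45, 0.08],
  [0, 0, 0, 0.6, 0.08],
  [0, 0, 0, 0.6, 0.03],
  [0, 0, 0, 0.6, 0.03],
  [0, 0, 0, 0.6, 0.03],
  [0, 0, 0, 0.6, 0.03],
  [0, 0, 0, 0.6, 0.03],
], grip_force=60)

```text
time: 4.55
ee_pos: [0.5164, 0.0881, 0.1297]
eef_rot: [0.998, -0.063, 0.001, -0.002]
ft_force: [3.5, 12.7, -6.7]
width: 0.0479
grip_force: 31.5
```

Request:
jog_arm([
  [0, 0, 0, -0.1, 0.03],
  [0, 0, 0, -0.2, 0.03],
  [0, 0, 0, -0.3, 0.03],
  [0, 0, 0, -0.4, 0.03],
  [0, 0, 0, -0.5, 0.03],
  [0, 0, 0, -0.6, 0.03],
  [0, 0, 0, -0.6, 0.03],
], grip_force=60)

```text
time: 5.25
ee_pos: [0.5172, 0.0885, 0.1291]
eef_rot: [0.972, 0.236, 0.002, -0.002]
ft_force: [9.3, 15.1, -14.7]
width: 0.0479
grip_force: 61.9
```

```bash
python3 -c "
from h import *
np.set_printoptions(precision=4,suppress=True)
level()"
```

```text
pred (np.float64(546.8727040212987), np.float64(132.4550041652295)) dish ((546.4400024414062, 128.2596893310547), (91.52119445800781, 104.55110168457031), 40.94371795654297) ball [554.6322 126.274 ] [ 24  23 416]
centre [0.6261 0.032  0.083 ] ball off stand mm [ 1.5077 -1.6582] tilt [ 0.0137 -0.0151] left high mm 3.9 (0.36 rad) right -0.2 (-0.01)
```

Request:
jog_arm([
  [0, 0, 0, 0, 0.08],
  [0, 0, 0, 0, 0.08],
  [0, 0, 0, 0.15, 0.08],
  [0, 0, 0, 0.3, 0.08],
  [0, 0, 0, 0.45, 0.08],
  [0, 0, 0, 0.6, 0.08],
  [0, 0, 0, 0.7, 0.03],
  [0, 0, 0, 0.7, 0.03],
  [0, 0, 0, 0.7, 0.03],
  [0, 0, 0, 0.7, 0.03],
  [0, 0, 0, 0.7, 0.03],
  [0, 0, 0, 0.7, 0.03],
], grip_force=60)

```text
time: 6.5
ee_pos: [0.5167, 0.0879, 0.1297]
eef_rot: [0.994, -0.112, 0.001, -0.002]
ft_force: [4.5, 10.4, -5.3]
width: 0.0482
grip_force: 59.0
```

Request:
jog_arm([
  [0, 0, 0, -0.1, 0.03],
  [0, 0, 0, -0.2, 0.03],
  [0, 0, 0, -0.3, 0.03],
  [0, 0, 0, -0.4, 0.03],
  [0, 0, 0, -0.5, 0.03],
  [0, 0, 0, -0.6, 0.03],
  [0, 0, 0, -0.7, 0.03],
  [0, 0, 0, -0.75, 0.03],
  [0, 0, 0, -0.75, 0.03],
], grip_force=60)

```text
time: 7.4
ee_pos: [0.5168, 0.0884, 0.1293]
eef_rot: [0.966, 0.26, 0.002, -0.002]
ft_force: [5.3, 17.3, -11.6]
width: 0.0483
grip_force: 62.7
```

```bash
python3 -c "
from h import *
np.set_printoptions(precision=4,suppress=True)
level()"
```

```text
pred (np.float64(552.6508974501987), np.float64(142.7936706943586)) dish ((549.424560546875, 139.89797973632812), (26.602293014526367, 30.508726119995117), 47.42531204223633) ball [551.7973 139.2216] [ 22  21 370]
centre [0.625  0.0328 0.083 ] ball off stand mm [0.2553 0.5016] tilt [0.0023 0.0046] left high mm -0.3 (-0.03 rad) right 0.9 (0.08)
```

The ball is wholly inside the ring, so the deck is level. Release, rise and go above the first bottle.

Request:
jog_arm([
  [0, 0, 0, 0, 0.087],
  [0, 0, 0, 0, 0.087],
  [0, 0, -0.05, 0, 0.087],
  [0, 0, -0.1, 0, 0.087],
  [0, 0, -0.115, 0, 0.087],
  [-0.02, 0.045, -0.115, 0.15, 0.087],
  [-0.04, 0.09, -0.115, 0.3, 0.087],
  [-0.059, 0.13, -0.115, 0.37, 0.087],
  [-0.059, 0.13, -0.115, 0.37, 0.087],
  [-0.059, 0.13, -0.115, 0.37, 0.087],
], grip_force=60)

```text
time: 8.45
ee_pos: [0.5293, -0.0582, 0.2445]
eef_rot: [0.997, 0.075, -0.0, 0.0]
ft_force: [0.1, 0.1, -0.2]
width: 0.0871
grip_force: 0.0
```

```bash
python3 - <<'E'
from h import *
np.set_printoptions(precision=4,suppress=True)
s=r.read_state();print(R.from_quat(s["eef_rot"]).as_matrix().round(3).tolist())
c=level();cv2.imwrite("pics/w3.png",c["img"][:,:,::-1])
E
```

```text
[[0.989, 0.149, -0.0], [0.149, -0.989, -0.0], [-0.0, 0.0, -1.0]]
pred (np.float64(206.64063815294534), np.float64(65.61624915834179)) dish ((202.42092895507812, 64.16986846923828), (60.85416030883789, 66.70967102050781), 155.84327697753906) ball [198.7386  63.8105] [ 13  14 153]
centre [0.6252 0.0336 0.083 ] ball off stand mm [-0.0406  1.8101] tilt [-0.0004  0.0165] left high mm -2.3 (-0.21 rad) right 2.2 (0.20)
```

View pics/w3.png

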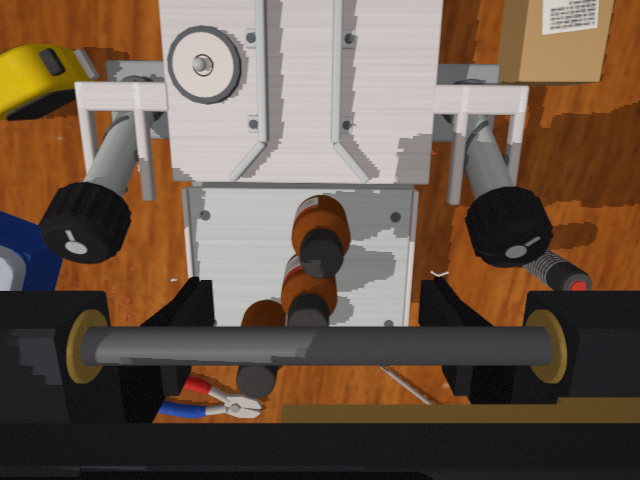

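The stand is seen squarely here. The ball at (199,64) sits near the ring's centre (203,64), and the bottles are in a staggered row. I'll check the level from straight above, without parallax.

Request:
jog_arm([
  [0.018, -0.045, 0, 0, 0.087],
  [0.035, -0.085, 0, 0, 0.087],
  [0.035, -0.085, 0, 0, 0.087],
  [0.035, -0.085, 0, 0, 0.087],
])

```text
time: 8.9
ee_pos: [0.5511, 0.035, 0.2444]
eef_rot: [0.997, 0.078, -0.0, -0.0]
ft_force: [-0.2, 0.3, -0.2]
width: 0.087
grip_force: 0.0
```

```bash
python3 - <<'E'
from h import *
np.set_printoptions(precision=4,suppress=True)
c=level(zr=.079); level(zr=.079,dump="pics/v2.png")
E
```

```text
pred (np.float64(338.5893195610844), np.float64(120.28740413074512)) dish ((335.7521057128906, 119.080810546875), (59.84353256225586, 61.60778045654297), 11.341158866882324) ball [334.1069 119.4885] [ 13  12 131]
centre [0.6252 0.0327 0.081 ] ball off stand mm [-0.2515  1.2509] tilt [-0.0023  0.0114] left high mm -1.8 (-0.17 rad) right 1.2 (0.11)
pred (np.float64(335.7912830884709), np.float64(119.845761891868)) dish ((332.7912292480469, 118.62920379638672), (59.72982406616211, 61.58876419067383), 8.221392631530762) ball [331.1119 119.0821] [ 13  13 134]
centre [0.6252 0.0329 0.081 ] ball off stand mm [-0.281   1.2596] tilt [-0.0026  0.0115] left high mm -1.9 (-0.17 rad) right 1.2 (0.11)
```

View pics/v2.png

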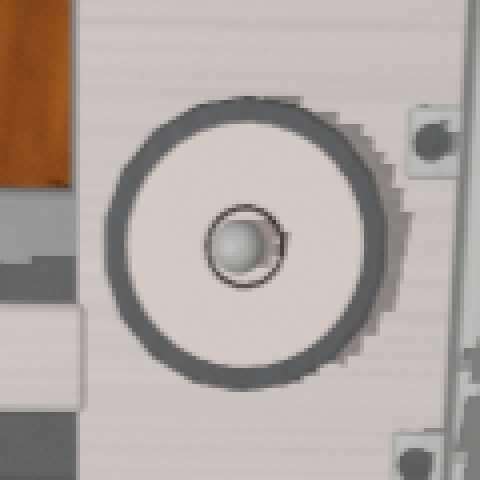

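From straight above, the ball is wholly inside the ring (about 0.0115 rad of tilt), so the deck counts as level. Next is picking the front bottle.

```bash
sed -i 's/^O=.*;Y/O=np.array([.5855,-.039]);Y/' h.py
```

Request:
jog_arm([
  [-0.017, 0.045, 0, 0, 0.087],
  [-0.0335, 0.0865, 0, 0, 0.087],
  [-0.0335, 0.0865, 0, 0, 0.087],
  [-0.0335, 0.0865, 0.04, 0, 0.087],
  [-0.0335, 0.0865, 0.08, 0, 0.087],
  [-0.0335, 0.0865, 0.105, 0, 0.087],
  [-0.0335, 0.0865, 0.117, 0, 0.087],
  [-0.0335, 0.0865, 0.117, 0, 0.087],
])

```text
time: 9.8
ee_pos: [0.5304, -0.0588, 0.1265]
eef_rot: [0.997, 0.075, -0.001, -0.0]
ft_force: [0.3, 0.4, 0.6]
width: 0.087
grip_force: 0.0
```

Request:
jog_arm([
  [0, 0, 0, 0, 0.06],
  [0, 0, 0, 0, 0.045],
  [0, 0, 0, 0, 0.03],
  [0, 0, 0, 0, 0.03],
  [0, 0, 0, 0, 0.03],
  [0, 0, 0, 0, 0.03],
  [0, 0, 0, 0, 0.03],
], grip_force=12)

```text
time: 10.5
ee_pos: [0.5313, -0.0585, 0.1277]
eef_rot: [0.997, 0.075, 0.0, 0.0]
ft_force: [-0.1, -1.1, -0.7]
width: 0.039
grip_force: 0.4
```

Request:
jog_arm([
  [0, 0, 0, 0, 0.03],
  [0, 0, -0.006, 0, 0.03],
  [0, 0, -0.006, 0, 0.03],
  [0.01, -0.006, -0.006, 0, 0.03],
  [0.025, -0.011, -0.006, 0, 0.03],
  [0.04, -0.011, -0.006, 0, 0.03],
  [0.055, -0.011, -0.006, 0, 0.03],
  [0.07, -0.011, -0.006, 0, 0.03],
  [0.085, -0.011, -0.006, 0, 0.03],
  [0.085, -0.011, -0.006, 0, 0.03],
  [0.085, -0.011, -0.002, 0, 0.03],
  [0.085, -0.011, 0.001, 0, 0.03],
], grip_force=12)

```text
time: 11.7
ee_pos: [0.613, -0.0346, 0.126]
eef_rot: [0.997, 0.075, -0.0, -0.0]
ft_force: [-1.2, 0.1, -2.0]
width: 0.0378
grip_force: 12.0
```

```bash
python3 - <<'E'
from h import *
c=cam.camera("wrist");d=cam.camera("side")
i=np.hstack([cv2.resize(c["img"],(400,300)),cv2.resize(d["img"][150:330,230:470],(400,300))])
cv2.imwrite("pics/p1.png",i[:,:,::-1])
E
```

```text
(no output)
```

View pics/p1.png

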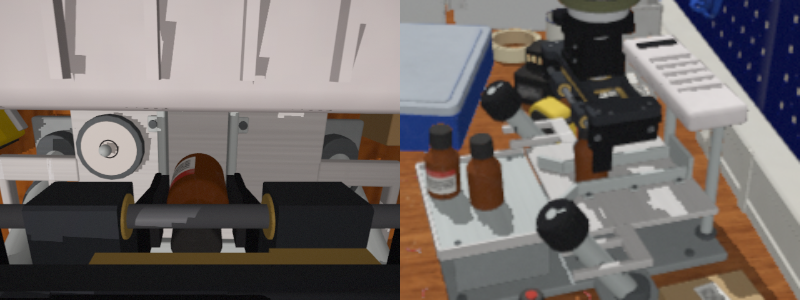

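I've now viewed 11 pictures, one more than the 10 allowed, so I'll go on by numbers only. The bottle stands upright between the rails in the jaws; release it and fetch the second.

Request:
jog_arm([
  [0, 0, 0, 0, 0.06],
  [0, 0, 0, 0, 0.06],
  [0, 0, -0.03, 0, 0.06],
  [0, 0, -0.068, 0, 0.06],
  [0, 0, -0.068, 0, 0.07],
  [0, 0, -0.068, 0, 0.07],
  [-0.045, 0.002, -0.068, 0, 0.087],
  [-0.09, 0.005, -0.068, 0, 0.087],
  [-0.128, 0.005, -0.068, 0, 0.087],
  [-0.128, 0.005, -0.068, 0, 0.087],
  [-0.128, 0.005, -0.068, 0, 0.087],
], grip_force=12)

```text
time: 12.9
ee_pos: [0.4873, -0.059, 0.1942]
eef_rot: [0.997, 0.075, -0.0, -0.0]
ft_force: [0.8, 0.6, -0.1]
width: 0.0865
grip_force: 0.0
```

```bash
python3 - <<'E'
from h import *
np.set_printoptions(precision=4,suppress=True)
level(zr=.079)
c=cam.camera("scene");d=cam.camera("side")
# brown bottles: list blobs of both views, dark-red hue
for n,c in (("scene",c),("side",d)):
    h=cv2.cvtColor(c["img"],cv2.COLOR_RGB2HSV);x0,y0,x1,y1={"scene":(270,220,420,330),"side":(235,200,420,320)}[n]
    m=np.zeros(h.shape[:2],np.uint8);m[y0:y1,x0:x1]=cv2.inRange(h,(0,120,30),(14,255,130))[y0:y1,x0:x1]
    q=cv2.connectedComponentsWithStats(cv2.morphologyEx(m,cv2.MORPH_OPEN,np.ones((3,3))));
    print(n,[(q[3][i].round(1).tolist(),q[2][i].tolist(),) for i in range(1,q[0]) if q[2][i,4]>60])
E
```

```text
pred (np.float64(184.22930842478678), np.float64(-30.72162373339063)) dish ((181.98960876464844, -31.143672943115234), (75.59979248046875, 88.98793029785156), 158.70359802246094) ball [319.5 239.5] [   640    480 307200]
centre [0.6257 0.0346 0.081 ] ball off stand mm [-150.3539  -73.9977] tilt [-1.3669 -0.6727] left high mm -96.4 (-8.77 rad) right -278.1 (-25.28)
scene [([296.9, 288.7], [288, 282, 17, 13, 149]), ([320.5, 293.0], [313, 285, 17, 19, 225])]
side [([333.0, 208.6], [327, 203, 12, 13, 102]), ([367.0, 225.2], [351, 221, 33, 9, 187]), ([344.1, 245.3], [335, 234, 19, 24, 420]), ([254.9, 246.3], [244, 239, 21, 15, 266]), ([280.8, 259.8], [271, 245, 21, 31, 561]), ([401.4, 314.2], [382, 308, 38, 12, 248])]
```

```bash
python3 -c "
from h import *
d=cam.camera('side');print(proj(d,S2W(.028,0,.105)))"
```

```text
[347.37773254 245.1855743 ]
```

Request:
jog_arm([
  [0, 0, 0.03, 0, 0.087],
  [0, 0, 0.055, 0, 0.087],
  [0, 0, 0.067, 0, 0.087],
  [0, 0, 0.067, 0, 0.087],
  [0, 0, 0.067, 0, 0.06],
  [0, 0, 0.067, 0, 0.04],
  [0, 0, 0.067, 0, 0.03],
  [0, 0, 0.067, 0, 0.03],
  [0, 0, 0.067, 0, 0.03],
  [0, 0, 0.067, 0, 0.03],
  [0, 0, 0.067, 0, 0.03],
  [0, 0, 0.067, 0, 0.03],
], grip_force=15)

```text
time: 14.3
ee_pos: [0.4878, -0.0589, 0.1276]
eef_rot: [0.997, 0.075, 0.0, 0.0]
ft_force: [-0.6, -0.6, 0.7]
width: 0.038
grip_force: 15.0
```

Request:
jog_arm([
  [0, 0, -0.004, 0, 0.03],
  [0.015, -0.003, -0.004, 0, 0.03],
  [0.03, -0.005, -0.004, 0, 0.03],
  [0.045, -0.005, -0.004, 0, 0.03],
  [0.06, -0.005, -0.004, 0, 0.03],
  [0.075, -0.005, -0.004, 0, 0.03],
  [0.084, -0.005, -0.003, 0, 0.03],
  [0.089, -0.005, -0.001, 0, 0.03],
  [0.094, -0.005, 0.0, 0, 0.03],
  [0.099, -0.005, 0.001, 0, 0.03],
  [0.104, -0.005, 0.001, 0, 0.03],
], grip_force=15)

```text
time: 15.4
ee_pos: [0.5899, -0.0384, 0.1265]
eef_rot: [0.997, 0.075, -0.0, 0.0]
ft_force: [0.1, -0.8, -0.4]
width: 0.0382
grip_force: 15.0
```

Request:
jog_arm([
  [0.005, 0, 0, 0, 0.03],
  [0.01, 0, 0, 0, 0.03],
  [0.015, 0, 0, 0, 0.03],
  [0.02, 0, 0, 0, 0.03],
  [0.024, 0, 0, 0, 0.03],
  [0.024, 0, 0.0005, 0, 0.03],
], grip_force=15)

```text
time: 16.0
ee_pos: [0.6142, -0.0345, 0.1261]
eef_rot: [0.997, 0.075, 0.0, -0.0]
ft_force: [-0.1, -0.5, -1.0]
width: 0.038
grip_force: 15.0
```

```bash
python3 - <<'E'
from h import *
np.set_printoptions(precision=4,suppress=True)
c=level(zr=.079,hb=.0065)
s=cam.camera("side")
h=cv2.cvtColor(s["img"],cv2.COLOR_RGB2HSV);m=cv2.inRange(h,(0,120,30),(14,255,130))
q=cv2.connectedComponentsWithStats(cv2.morphologyEx(m,cv2.MORPH_OPEN,np.ones((3,3))));
print([q[2][i].tolist() for i in range(1,q[0]) if q[2][i,4]>60 and 240<q[3][i][0]<420 and 200<q[3][i][1]<290])
print(proj(s,S2W(.028,0,.105)),proj(s,S2W(.067,0,.105)))
E
```

```text
pred (np.float64(174.88282072028392), np.float64(239.22372372467234)) dish ((173.76339721679688, 239.25572204589844), (83.34014129638672, 92.52542114257812), 123.46208953857422) ball [167.8845 243.5015] [ 21  20 329]
centre [0.6244 0.0339 0.081 ] ball off stand mm [-0.6674  1.2657] tilt [-0.0061  0.0115] left high mm -2.4 (-0.22 rad) right 0.7 (0.07)
[[336, 233, 38, 25, 556], [244, 239, 21, 15, 266]]
[347.3777 245.1856] [366.2253 242.019 ]
```

Request:
jog_arm([
  [0, 0, 0, 0, 0.06],
  [0, 0, 0, 0, 0.06],
  [0, 0, -0.03, 0, 0.06],
  [0, 0, -0.068, 0, 0.06],
  [0, 0, -0.068, 0, 0.07],
  [-0.045, -0.01, -0.068, 0, 0.087],
  [-0.09, -0.02, -0.068, 0, 0.087],
  [-0.135, -0.029, -0.068, 0, 0.087],
  [-0.17, -0.029, -0.068, 0, 0.087],
  [-0.17, -0.029, -0.068, 0, 0.087],
  [-0.17, -0.029, -0.068, 0, 0.087],
], grip_force=12)

```text
time: 17.2
ee_pos: [0.4412, -0.0317, 0.1946]
eef_rot: [0.997, 0.075, 0.001, 0.0]
ft_force: [1.3, 0.0, 0.4]
width: 0.0868
grip_force: 0.0
```

Request:
jog_arm([
  [0, 0, 0.03, 0, 0.087],
  [0, 0, 0.055, 0, 0.087],
  [0, 0, 0.067, 0, 0.087],
  [0, 0, 0.067, 0, 0.087],
  [0, 0, 0.067, 0, 0.06],
  [0, 0, 0.067, 0, 0.04],
  [0, 0, 0.067, 0, 0.03],
  [0, 0, 0.067, 0, 0.03],
  [0, 0, 0.067, 0, 0.03],
  [0, 0, 0.067, 0, 0.03],
  [0, 0, 0.067, 0, 0.03],
  [0, 0, 0.067, 0, 0.03],
], grip_force=15)

```text
time: 18.4
ee_pos: [0.4412, -0.0316, 0.1271]
eef_rot: [0.997, 0.075, 0.0, -0.0]
ft_force: [-0.6, 1.0, -0.4]
width: 0.0381
grip_force: 15.0
```

Request:
jog_arm([
  [0, 0, -0.004, 0, 0.03],
  [0.012, 0.005, -0.004, 0, 0.03],
  [0.03, 0.012, -0.004, 0, 0.03],
  [0.05, 0.02, -0.004, 0, 0.03],
  [0.07, 0.026, -0.004, 0, 0.03],
  [0.09, 0.0285, -0.004, 0, 0.03],
  [0.105, 0.0285, -0.004, 0, 0.03],
  [0.118, 0.0285, -0.004, 0, 0.03],
  [0.126, 0.0285, -0.003, 0, 0.03],
  [0.131, 0.0285, -0.001, 0, 0.03],
  [0.136, 0.0285, 0.0005, 0, 0.03],
], grip_force=15)

```text
time: 19.5
ee_pos: [0.5798, -0.0395, 0.1261]
eef_rot: [0.997, 0.075, -0.001, 0.0]
ft_force: [-1.9, 0.0, 0.5]
width: 0.0381
grip_force: 15.0
```

Request:
jog_arm([
  [0.005, 0, 0, 0, 0.03],
  [0.01, 0, 0, 0, 0.03],
  [0.015, 0, 0, 0, 0.03],
  [0.02, 0, 0, 0, 0.03],
  [0.025, 0, 0, 0, 0.03],
  [0.03, 0, 0, 0, 0.03],
  [0.035, 0, 0, 0, 0.03],
  [0.035, 0, 0.0005, 0, 0.03],
  [0.035, 0, 0.0005, 0, 0.03],
], grip_force=15)

```text
time: 20.4
ee_pos: [0.6147, -0.034, 0.126]
eef_rot: [0.997, 0.075, 0.0, -0.0]
ft_force: [-0.5, 0.0, -0.4]
width: 0.038
grip_force: 15.0
```

```bash
python3 - <<'E'
from h import *
np.set_printoptions(precision=4,suppress=True)
c=level(zr=.079,hb=.0065)
s=cam.camera("side")
h=cv2.cvtColor(s["img"],cv2.COLOR_RGB2HSV);m=cv2.inRange(h,(0,120,30),(14,255,130))
q=cv2.connectedComponentsWithStats(cv2.morphologyEx(m,cv2.MORPH_OPEN,np.ones((3,3))));
print([q[2][i].tolist() for i in range(1,q[0]) if q[2][i,4]>60 and 240<q[3][i][0]<420 and 200<q[3][i][1]<290])
print([proj(s,S2W(x,0,.105)) for x in (.03,.069,.108)])
E
```

```text
pred (np.float64(175.8054813002561), np.float64(240.50099998580416)) dish ((174.7232666015625, 240.55270385742188), (83.20771026611328, 92.44676971435547), 122.85968017578125) ball [168.8777 245.2477] [ 21  20 327]
centre [0.6244 0.0338 0.081 ] ball off stand mm [-0.8677  1.2802] tilt [-0.0079  0.0116] left high mm -2.7 (-0.24 rad) right 0.5 (0.04)
[[355, 228, 39, 27, 676], [337, 233, 10, 14, 111]]
[array([348.3546, 245.0214]), array([367.1805, 241.8585]), array([385.5901, 238.7655])]
```

Request:
jog_arm([
  [0, 0, 0, 0, 0.06],
  [0, 0, 0, 0, 0.06],
  [0, 0, -0.03, 0, 0.06],
  [0, 0, -0.07, 0, 0.06],
  [0, 0, -0.11, 0, 0.07],
  [-0.03, -0.04, -0.13, 0, 0.087],
  [-0.03, -0.08, -0.13, 0, 0.087],
  [-0.03, -0.08, -0.13, 0, 0.087],
  [-0.03, -0.08, -0.13, 0, 0.087],
  [-0.03, -0.08, -0.13, 0, 0.087],
], grip_force=12)

```text
time: 21.5
ee_pos: [0.573, 0.0395, 0.2559]
eef_rot: [0.997, 0.075, -0.0, 0.0]
ft_force: [-0.7, -0.3, -1.0]
width: 0.0863
grip_force: 0.0
```

```bash
python3 - <<'E'
from h import *
np.set_printoptions(precision=4,suppress=True)
c=level(zr=.079,hb=.0065)
for n in ("side","scene","wrist"):
    s=cam.camera(n)
    h=cv2.cvtColor(s["img"],cv2.COLOR_RGB2HSV);m=cv2.inRange(h,(0,120,30),(14,255,130))
    q=cv2.connectedComponentsWithStats(cv2.morphologyEx(m,cv2.MORPH_OPEN,np.ones((3,3))));
    p=[proj(s,S2W(x,0,.105)) for x in (.03,.069,.108)]
    print(n,[q[2][i].tolist() for i in range(1,q[0]) if q[2][i,4]>60 and min(np.hypot(*(q[3][i]-t)) for t in p)<50],p)
    # caps: dark pixels near the predicted cap positions (z .150)
    for x in (.03,.069,.108):
        u,v=proj(s,S2W(x,0,.150)); u,v=int(u),int(v)
        if 15<u<625 and 15<v<465:
            g=s["img"][v-14:v+15,u-14:u+15].max(2)<60; yy,xx=np.nonzero(g); print(x,(u,v),len(xx),(xx.mean()-14,yy.mean()-14) if len(xx) else "")
E
```

```text
pred (np.float64(335.4853577610066), np.float64(150.18943488060495)) dish ((335.0030212402344, 150.35281372070312), (56.165531158447266, 57.035850524902344), 18.618539810180664) ball [333.2558 152.8605] [ 13  13 129]
centre [0.6249 0.033  0.081 ] ball off stand mm [-1.4371  1.4598] tilt [-0.0131  0.0133] left high mm -3.6 (-0.33 rad) right 0.0 (0.00)
side [[327, 203, 12, 13, 103], [337, 223, 56, 33, 1132]] [array([348.3546, 245.0214]), array([367.1805, 241.8585]), array([385.5901, 238.7655])]
0.03 (348, 224) 206 (np.float64(1.3106796116504853), np.float64(2.16504854368932))
0.069 (368, 221) 176 (np.float64(1.1875), np.float64(3.0056818181818166))
0.108 (387, 218) 153 (np.float64(-2.7450980392156854), np.float64(2.882352941176471))
scene [] [array([368.6316, 258.7609]), array([382.3589, 250.3155]), array([395.7698, 242.0648])]
0.03 (369, 245) 4 (np.float64(-2.25), np.float64(-1.75))
0.069 (383, 236) 2 (np.float64(-13.5), np.float64(4.0))
0.108 (397, 228) 0 
wrist [[394, 71, 78, 146, 4434]] [array([429.1532, 181.7358]), array([433.4467, 124.1751]), array([438.0817,  62.0354])]
0.03 (448, 193) 841 (np.float64(0.0), np.float64(0.0))
0.069 (454, 126) 357 (np.float64(-0.10644257703081195), np.float64(-2.8795518207282917))
0.108 (461, 52) 0
```

All three stand in file, but the tilt has crept up to about 0.02 rad with the left side low. I'll raise the left jack slightly.

Request:
jog_arm([
  [-0.024, -0.028, 0, -0.1, 0.087],
  [-0.048, -0.056, 0, -0.2, 0.087],
  [-0.048, -0.056, 0, -0.2, 0.087],
  [-0.048, -0.056, 0, -0.2, 0.087],
  [-0.048, -0.056, 0.04, -0.2, 0.087],
  [-0.048, -0.056, 0.08, -0.2, 0.087],
  [-0.048, -0.056, 0.115, -0.2, 0.087],
  [-0.048, -0.056, 0.127, -0.2, 0.087],
  [-0.048, -0.056, 0.127, -0.2, 0.087],
], grip_force=50)

```text
time: 22.6
ee_pos: [0.5166, 0.0876, 0.1278]
eef_rot: [0.985, 0.174, -0.001, 0.0]
ft_force: [0.7, 0.2, 0.5]
width: 0.087
grip_force: 0.0
```

Request:
jog_arm([
  [0, 0, 0, 0, 0.065],
  [0, 0, 0, 0, 0.055],
  [0, 0, 0, 0, 0.045],
  [0, 0, 0, 0, 0.03],
  [0, 0, 0, 0, 0.03],
  [0, 0, 0, 0, 0.03],
  [0, 0, 0, 0, 0.03],
], grip_force=50)

```text
time: 23.3
ee_pos: [0.5172, 0.0885, 0.1294]
eef_rot: [0.985, 0.174, 0.0, 0.0]
ft_force: [-0.6, 0.9, 3.1]
width: 0.0469
grip_force: 49.5
```

```bash
python3 - <<'E'
from h import *
np.set_printoptions(precision=4,suppress=True)
level(zr=.079,hb=.0065)
E
```

```text
pred (np.float64(525.1712180724796), np.float64(99.59309063459673)) dish ((524.2147827148438, 98.91368103027344), (93.39134979248047, 106.38600158691406), 38.68949890136719) ball [525.505  101.7612] [ 24  22 402]
centre [0.6257 0.0324 0.081 ] ball off stand mm [-1.5496  1.1415] tilt [-0.0141  0.0104] left high mm -3.3 (-0.30 rad) right -0.5 (-0.05)
```

Request:
jog_arm([
  [0, 0, 0, 0.05, 0.03],
  [0, 0, 0, 0.1, 0.03],
  [0, 0, 0, 0.15, 0.03],
  [0, 0, 0, 0.2, 0.03],
  [0, 0, 0, 0.25, 0.03],
  [0, 0, 0, 0.3, 0.03],
  [0, 0, 0, 0.35, 0.03],
  [0, 0, 0, 0.4, 0.03],
  [0, 0, 0, 0.4, 0.03],
], grip_force=50)

```text
time: 24.25
ee_pos: [0.5183, 0.0885, 0.1292]
eef_rot: [1.0, -0.025, 0.002, -0.0]
ft_force: [7.1, -3.7, -5.4]
width: 0.0465
grip_force: 51.2
```

```bash
python3 - <<'E'
from h import *
np.set_printoptions(precision=4,suppress=True)
level(zr=.079,hb=.0065)
E
```

```text
pred (np.float64(439.31411343904256), np.float64(30.123681386853974)) dish ((439.36260986328125, 30.496509552001953), (29.742090225219727, 33.2198486328125), 21.9502010345459) ball [441.4695  29.1445] [ 24  24 443]
centre [0.6254 0.0322 0.081 ] ball off stand mm [-0.2149  0.4473] tilt [-0.002   0.0041] left high mm -0.8 (-0.07 rad) right 0.3 (0.03)
```

Request:
jog_arm([
  [0, 0, 0, 0, 0.087],
  [0, 0, 0, 0, 0.087],
  [0, 0, -0.04, 0, 0.087],
  [0, 0, -0.08, 0, 0.087],
  [0, 0, -0.12, 0, 0.087],
  [0.02, 0.035, -0.127, -0.1, 0.087],
  [0.035, 0.065, -0.127, -0.2, 0.087],
  [0.035, 0.065, -0.127, -0.2, 0.087],
  [0.035, 0.065, -0.127, -0.2, 0.087],
  [0.035, 0.065, -0.127, -0.2, 0.087],
])

```text
time: 25.3
ee_pos: [0.5482, 0.0232, 0.2557]
eef_rot: [0.997, 0.076, -0.0, -0.0]
ft_force: [-0.4, 0.3, 0.7]
width: 0.0866
grip_force: 0.0
```

```bash
python3 - <<'E'
from h import *
np.set_printoptions(precision=4,suppress=True)
level(zr=.079,hb=.0065);level(zr=.079,hb=.0065)
for n in ("side","wrist"):
    s=cam.camera(n)
    h=cv2.cvtColor(s["img"],cv2.COLOR_RGB2HSV);m=cv2.inRange(h,(0,120,30),(14,255,130))
    q=cv2.connectedComponentsWithStats(cv2.morphologyEx(m,cv2.MORPH_OPEN,np.ones((3,3))));
    p=np.array([proj(s,S2W(x,0,.105)) for x in (.03,.069,.108)])
    print(n,[q[2][i].tolist() for i in range(1,q[0]) if q[2][i,4]>60 and min(np.hypot(*(q[3][i]-t)) for t in p)<50],p.tolist())
print(proj(cam.camera("side"),S2W(.0195,0,.105)))
E
```

```text
pred (np.float64(319.2727149086882), np.float64(112.06480573823663)) dish ((318.9012451171875, 111.98695373535156), (57.95688247680664, 59.869422912597656), 179.68087768554688) ball [318.4344 112.582 ] [ 12  12 122]
centre [0.6252 0.033  0.081 ] ball off stand mm [-0.4218  0.3567] tilt [-0.0038  0.0032] left high mm -1.0 (-0.09 rad) right -0.1 (-0.01)
pred (np.float64(319.4846821427147), np.float64(112.18889877748367)) dish ((319.0638427734375, 112.11693572998047), (57.83468246459961, 59.926544189453125), 177.49945068359375) ball [318.5574 112.6721] [ 12  12 122]
centre [0.6252 0.033  0.081 ] ball off stand mm [-0.3946  0.3871] tilt [-0.0036  0.0035] left high mm -1.0 (-0.09 rad) right -0.0 (-0.00)
side [[327, 203, 12, 13, 103], [337, 223, 57, 32, 1134]] [[348.35464152599275, 245.021444389415], [367.1804813519378, 241.8585260557346], [385.59005232767015, 238.76554480800888]]
wrist [[380, 8, 83, 170, 4990]] [[414.2963182339944, 143.0742083472056], [418.2956023813228, 82.50107960499722], [422.62136853689503, 16.983056729527647]]
[343.2132 245.8853]
```

```bash
python3 -c "
from bench import r, cam, job
print(job.close_job())"
```

```text
the job is handed in; nothing more can be done
None
```

I levelled the deck to about 0.005 rad and stood all three bottles in single file between the rails, then handed the job in at about 25 s. No verdict was returned, and I viewed 11 pictures, one over the limit of 10.

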